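# Load and prime the elbow-lever soap dispenser

## Task

The elbow-lever soap stand on the prep counter is empty: with its lever folded up out of the way, set the fresh white pump bottle (do not drop it) upright and fully down in the cradle, flat back to the posts and spout to the open front, and let go of it. Then fold the lever down onto the pump and prime it with two full strokes: press the red grip right down to its stop, hold it there for a moment and let it spring all the way back up, twice, leaving the lever resting on the raised pump. Leave the skewer pot, the spice jar and the pan of cucumbers standing where they are.

Things in the scene. Friction and masses are not known exactly. Their poses are not given: they have to be found in the camera images.
- stand: stainless soap stand, screwed down. Origin: on the counter under the cradle's axis; -x is its open front, +x its back. Base plate x -70 to +95 mm, y -56 to +56, 8 mm thick, with the cradle on it (see seat). At x = +70 behind it, a sheet 76 mm wide up to z = 141 and two 12 mm posts at y = -38 and +38 up to z = 187, with the lever's hinge between their tops
- seat (a point): centre of the cradle's floor, 8 mm above the counter, axes as the stand's: the bottle's origin comes to rest here at the stand's yaw. The cradle is a D-shaped pocket, walls 3 mm thick, 24 mm high; inside: half circle of radius 38 mm towards -x, straight sides at y = -38 and +38, flat back at x = +38. The bottle fits one way round, 3 mm play on each side
- hinge (a point): the lever's hinge axis (parallel to the stand's y), at x = +70, y = 0, z = 178 mm in the stand's frame
- lever (a joint): lever angle above level (rad): -0.16 lower stop, 0 level, pointing to the stand's front; about 0 when resting on the raised pump of a seated bottle; 1.57 upright; 1.70 rear stop. Stiff hinge (0.16 N m): it stays where left (at the start anywhere from 0 to 1.65), but the pump's spring lifts it back to 0. From 1.5 up it is clear of a bottle coming down from above
- lever_grip (a point): centre of the red grip at the lever's end, a cylinder of 14 mm diameter, 48 mm long, parallel to the stand's y, 155 mm from the hinge. Pressing it to the stop on the pump takes about 7 N. The lever: two parallel 8 mm bars, centre lines 56 mm apart, from hinge to grip, and a plate 36 mm long between them over the cradle's axis, which presses the pump; 120 g
- bottle: white soap bottle, blue pump, green label round its front, about 0.45 kg, 166 mm high; starts upright on the tray. Origin: centre of underside, on the pump's axis; spout to -x, flat back to +x. D-shaped: half circle of radius 35 mm towards -x, straight sides 70 mm apart, flat back at x = +35; vertical up to z = 100 (the lowest 8 mm are 3 mm smaller all round)
- collar (a point): centre of the bottle's blue round collar, for gripping: 36 mm diameter, from 112 to 136 mm above the underside (this point at 124)
- spout_tip (a point): tip of the pump's spout, 40 mm in front (-x) of the bottle's axis, 157 mm above its underside when the pump is up; the spout is 10 mm thick. The pump head is 30 mm in diameter, from 150 to 166 mm above the underside
- pump (a joint): how far the pump head is pressed down (m): 0 up, about 0.011 when the lever is at its lower stop, at most 0.014; its spring pushes back with 8 N at 0 and 14 N at 0.011
- tray: aluminium tray, 250 mm (x) by 224 mm (y), fixed, floor 3 mm thick, rim 12 mm high; the bottle, the pot and the jar stand on it. Origin: centre of its underside
- pot: bystander: round steel pot on the tray, 84 mm diameter, 120 mm high, with bamboo skewers standing up to 220 mm above its underside, within 32 mm of its axis. Origin: centre of its underside
- jar: bystander: round spice jar on the tray, 62 mm diameter, 115 mm high, black lid. Origin: centre of its underside
- pan: bystander: white food pan on the counter, 176 mm (x) by 162 mm (y) by 100 mm high, with skewered cucumbers standing up to 205 mm above its underside. Origin: centre of its underside
There are look-alikes about, which are no part of the job. What is shaped like the bottle but yellow is not meant. What is shaped like the stand but orange or purple is not meant.

How it is judged:
On the way, in this order (a step that is already met when the one before it is completed fails the run):
1. the bottle stands fully down in the cradle, upright, spout to the front, and is let go (x of bottle in the frame of seat between -0.006 and 0.006 m and y of bottle in the frame of seat between -0.006 and 0.006 m and z of bottle in the frame of seat below 0.004 m and angle between bottle's own z axis and vertical below 0.06 rad and x of spout_tip in the frame of seat below -0.03 m and contact force between the fingers and bottle below 0.5 N), for 0.2 s.
2. first stroke: the lever is pressed to its lower stop, with the pump down (x of bottle in the frame of seat between -0.006 and 0.006 m and y of bottle in the frame of seat between -0.006 and 0.006 m and z of bottle in the frame of seat below 0.004 m and angle between bottle's own z axis and vertical below 0.06 rad and x of spout_tip in the frame of seat below -0.03 m and value of joint lever below -0.13 rad and value of joint pump above 0.0075 m), for 0.2 s.
3. the lever and the pump have sprung back up (x of bottle in the frame of seat between -0.006 and 0.006 m and y of bottle in the frame of seat between -0.006 and 0.006 m and z of bottle in the frame of seat below 0.004 m and angle between bottle's own z axis and vertical below 0.06 rad and x of spout_tip in the frame of seat below -0.03 m and value of joint lever above -0.035 rad and value of joint pump below 0.002 m), for 0.1 s.
4. second stroke: the lever is pressed to its lower stop again, with the pump down (all of step 2), for 0.2 s.
At the end, for the whole second after the job is handed in: bottle within 6 mm of the cradle's centre, under 4 mm above its floor, tilt under 0.06 rad, spout to the front; lever resting on the raised pump (lever -0.035 to 0.08 rad, pump pressed under 2 mm); all at rest and let go; pot, jar and pan within 25 mm of their starts (all of step 3 and contact force between the fingers and bottle below 0.5 N and value of joint lever below 0.08 rad and velocity of joint lever between -0.05 and 0.05 rad/s and linear speed of bottle below 0.02 m/s and not (distance of pot from where it was at the start of the episode above 0.025 m or angle between pot's own z axis and vertical above 0.3 rad) and not (distance of jar from where it was at the start of the episode above 0.025 m or angle between jar's own z axis and vertical above 0.3 rad) and not (distance of pan from where it was at the start of the episode above 0.025 m or angle between pan's own z axis and vertical above 0.3 rad)); the robot touches nothing.
It fails at once if the skewer pot is shifted more than 25 mm or tipped (distance of pot from where it was at the start of the episode above 0.025 m or angle between pot's own z axis and vertical above 0.3 rad).
It fails at once if the spice jar is shifted more than 25 mm or tipped (distance of jar from where it was at the start of the episode above 0.025 m or angle between jar's own z axis and vertical above 0.3 rad).
It fails at once if the pan of cucumbers is shifted more than 25 mm or tipped (distance of pan from where it was at the start of the episode above 0.025 m or angle between pan's own z axis and vertical above 0.3 rad).
It fails at once if the bottle is tipped over (more than 0.8 rad) (angle between bottle's own z axis and vertical above 0.8 rad).
It fails at once if the bottle is dropped (contact force between the fingers and bottle below 0.1 N and linear speed of bottle above 0.6 m/s).
It also fails if it takes over 72 s, if anything falls off the work surface, if the arm or the gripper's body presses on something with over 40 N, if the wrist force passes 120 N, or if a joint passes its speed limit or range.

## Robot

A 7-joint arm with a two-finger parallel gripper is mounted at the origin on the work surface. World frame = base frame: x ahead of the robot, y to its left, z up, the work surface at z = 0. Lengths are in m, angles in rad, forces in N, time in s.
With the tool pointing down it reaches from about 0.425 to 0.875 m from the base axis. Payload 4.7 kg.
Tool frame: the origin (TCP) lies between the finger pads; the fingertips stand 11 mm ahead of it and the grasp point (between the pads) lies 8 mm behind it (ctrl.tip_reach is the distance from the TCP to the fingertips, in m); z points along the fingers, y is the direction in which the jaws open and shut (so a half turn about z gives the same grasp; the last joint's range is limited). The gripper opens to 87 mm and grips with 3 to 60 N. Pads are 19 mm wide; open, the fingers measure 117 mm over their backs; the gripper's body (75 mm by 190 mm) begins 51 mm behind the grasp point.
Start: joints at [-1.213, 0.321, -0.07, 1.45, 0.023, 1.371, -0.057], TCP at [0.219, 0.612, 0.234] pointing down, gripper open.
Joint ranges: [-2.86, 2.86], [-0.3, 2.09], [-1.38, 1.24], [0.06, 2.45], [-1.56, 4.7], [0.09, 2.05], [-2.69, 2.69]. Speed limits (rad/s): [2.57, 2.57, 3.14, 3.14, 3.14, 3.14, 3.14].

## Interface

Orientations are given as a rotation vector (axis times angle).
In Python, from bench import ctrl gives the robot as it stands. The module is installed in compiled form; this text tells all that it offers.
- The arm moves only by the tool move_arm, never from a script. Its argument "rows" is a list of rows, each an object with "xyz": the shift along the tool's x, y, z in cm, a list of three; "twist": the turn, a rotation vector about the tool's x, y, z in rad, a list of three; "grip": the closure, from 0 (fully open) to 1 (shut). A call has 1 to 5 rows; each row is the pose to reach, as a shift and turn from the pose commanded when the call began, along the tool's axes at that moment; what a row does not reach only later rows make up. A row lasts 1/10 s, in which the tool goes at most 50 mm and 8.59 degrees, less where a joint would pass 70% of its speed; a pose out of reach is approached as far as the arm can. A call with a gripper value outside its range is refused whole. The fingers move at their own pace and stop on an object; "force" is the grip in N (left out, the last holds). Time passes only in rows, so rows that repeat a pose let the fingers close. It gives the time, the measured TCP pose, the force and the opening at its end, in the units of the state.
- ctrl.get_state(): the state, without advancing time (a new reading comes with each control period).
- ctrl.get_image(name): name is "side" or "top" or "wrist"; returns (picture, depth): 384x512x3 uint8, blue, green, red; 384x512 float32, m along the optical axis (not along the pixel's ray), 0 where there is no reading.
- ctrl.camera_info(name): a dict with "mtx" (3x3 intrinsics, pixels), "world_from_camera" (4x4, takes a point from camera to world coordinates). Camera axes: x right, y down, z forward; pixel columns grow to the right and rows downward; lengths in m; the calibration is good to about 2 mm. A picture is of the moment at which its call begins: read the wrist's pose just before it. camera_info takes no time and is no camera call; for the wrist camera it gives the pose at the moment of the call.
- ctrl.close_job(): hands the job in, once; it reports no verdict.
The state is a dict: "time": time; "joint_positions": joint angles; "qd": joint speeds; "joint_torque": joint torques, N m; "position": TCP position; "tool_rot": TCP orientation; "ft_force": force on the tool from outside, world axes, zero at the start; "torque": the same for the moment, N m; "grip_width": opening from 0.0 (shut) to 1.0 (fully open).
Only numpy, scipy, OpenCV 4.12 (cv2) and the standard library are available. Lean on these libraries where they do the work, as an engineer would, in place of code of your own. Each camera call takes 0.05 s, during which the arm holds its last target. There are 200 camera calls.

## Working session

There is one attempt and no reset: what is moved stays moved. The work goes in short steps, Python scripts to look and compute and a tool call to move; the robot and the scene stay as the last step left them, time stands still between calls to the robot, and variables do not carry over. Pictures are saved under pics/ and viewed, about 8 in all and at most 12, crops included, and the job is handed in when it is done.

Besides the shell and the picture viewer there is one more tool, called after ">>>" by a JSON object that holds its "api" and its "payload", one argument or row to a line. move_arm: Moves the arm, as the interface text tells. Its arguments: {"type":"object","properties":{"rows":{"type":"array"},"force":{"type":"number"}},"required":["rows"]}

```bash
mkdir -p pics
cat > h.py <<'E'
import numpy as np, cv2, pickle
from bench import ctrl
from scipy.spatial.transform import Rotation as R
def grab(n,tag):
    inf=ctrl.camera_info(n); im,d=ctrl.get_image(n)
    pickle.dump((im,d,inf),open(f'{tag}.pkl','wb')); cv2.imwrite(f'pics/{tag}.png',im); return im,d,inf
def load(tag): return pickle.load(open(f'{tag}.pkl','rb'))
def cloud(d,inf):
    K=np.array(inf['mtx']);T=np.array(inf['world_from_camera'])
    v,u=np.mgrid[:d.shape[0],:d.shape[1]]
    p=np.stack([(u-K[0,2])/K[0,0]*d,(v-K[1,2])/K[1,1]*d,d],-1)
    return p@T[:3,:3].T+T[:3,3]
def proj(P,inf):
    K=np.array(inf['mtx']);T=np.linalg.inv(np.array(inf['world_from_camera']))
    c=T[:3,:3]@np.array(P)+T[:3,3]; q=K@c; return q[:2]/q[2]
E
python3 - <<'E'
from h import *
a=grab('top','top0')[0]; b=grab('side','side0')[0]
s=ctrl.get_state(); print(s, ctrl.tip_reach)
for n in('top','side','wrist'): print(n,np.round(np.array(ctrl.camera_info(n)['world_from_camera']),3).tolist(),np.array(ctrl.camera_info(n)['mtx']).round(0).tolist())
E
```

```text
{'time': 0.1, 'joint_positions': array([-1.21294058,  0.32174404, -0.07010074,  1.45157089,  0.02259311,
        1.37078878, -0.05691275]), 'qd': array([-0.00105617, -0.00146913, -0.0012693 , -0.00053759,  0.00061346,
       -0.00072689, -0.00220295]), 'joint_torque': array([ 4.45693922e-04, -4.92567587e+01, -4.05275691e-01, -3.13400388e+01,
       -6.42135087e-02,  3.93750938e-02,  5.98989914e-05]), 'position': array([0.21893726, 0.61150644, 0.23256515]), 'tool_rot': array([-5.37233414e-01, -3.09509843e+00,  2.68690042e-03]), 'ft_force': array([ 0.03419756,  0.22038324, -0.08456709]), 'torque': array([-0.01788669,  0.00804721, -0.01537952]), 'grip_width': 0.9987536850585002} 0.011
top [[0.0, -0.994, 0.105, 0.369], [-1.0, 0.001, 0.01, -0.001], [-0.01, -0.105, -0.994, 1.218], [0.0, 0.0, 0.0, 1.0]] [[408.0, 0.0, 258.0], [0.0, 408.0, 196.0], [0.0, 0.0, 1.0]]
side [[0.969, -0.133, 0.208, 0.211], [-0.246, -0.521, 0.817, -1.114], [-0.001, -0.843, -0.537, 0.866], [0.0, 0.0, 0.0, 1.0]] [[435.0, 0.0, 254.0], [0.0, 435.0, 199.0], [0.0, 0.0, 1.0]]
wrist [[0.338, 0.9, 0.277, 0.143], [0.941, -0.322, -0.102, 0.64], [-0.002, 0.295, -0.956, 0.384], [0.0, 0.0, 0.0, 1.0]] [[282.0, 0.0, 252.0], [0.0, 282.0, 195.0], [0.0, 0.0, 1.0]]
```

View pics/top0.png

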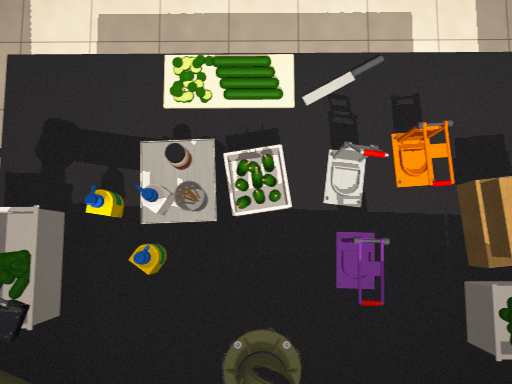

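View pics/side0.png

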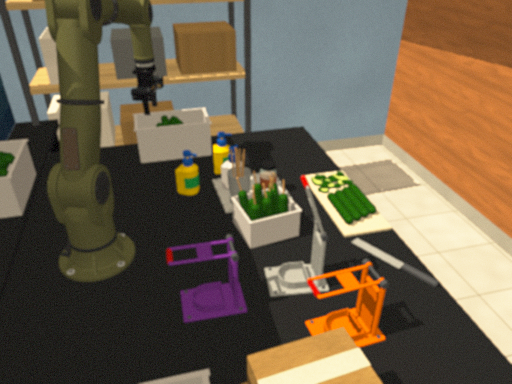

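The top view shows the tray at (178,180) with the white, blue-pump bottle at (150,195), the pot with skewers at (190,195) and the jar at (178,155). The pan is at (257,180). The steel stand is at (345,175) with its lever near upright and red grip at (375,153).
The look-alikes are yellow bottles at (105,203) and (148,258), an orange stand at (425,155) and a purple stand at (360,265). Next I'll confirm with an enlarged crop and measure.

Run:
```python
from h import *
im,d,inf=load('top0'); P=cloud(d,inf)
c1=cv2.resize(im[130:230,80:220],None,fx=4,fy=4,interpolation=cv2.INTER_CUBIC)[:400]
c2=cv2.resize(im[90:220,310:400],None,fx=4,fy=4,interpolation=cv2.INTER_CUBIC)[:520]
o=np.zeros((520,c1.shape[1]+c2.shape[1]+0,3),np.uint8);o[:400,:560]=c1;o[:520,560:]=c2
o=cv2.resize(o,(800,int(520*800/o.shape[1])));cv2.imwrite('pics/crop0.png',o)
hsv=cv2.cvtColor(im,cv2.COLOR_BGR2HSV);h,s,v=cv2.split(hsv)
def rep(n,m,box,zl=(0.0,0.5)):
    r=np.zeros(m.shape,bool);x0,y0,x1,y1=box;r[y0:y1,x0:x1]=1;m=m&r&(P[...,2]>zl[0])&(P[...,2]<zl[1])&(d>0)
    p=P[m]; print(n,len(p),'med',np.median(p,0).round(3),'lo',p.min(0).round(3),'hi',p.max(0).round(3))
    return m,p
rep('blue',(h>95)&(h<125)&(s>120),(135,180,175,215))
rep('white',(s<40)&(v>150),(135,180,180,220),(0.06,.2))
rep('red',((h<8)|(h>172))&(s>150),(350,140,395,165))
rep('steel low',(s<60)&(v>110),(318,140,375,210),(0.004,.05))
rep('steel hi',(s<60)&(v>60),(318,140,375,210),(0.1,.3))
m,p=rep('tray',(s<60)&(v>90),(130,130,220,230),(0.004,.02)); print(cv2.minAreaRect(p[:,:2].astype(np.float32)))
m,p=rep('pot',(P[...,2]>.1),(172,175,215,215),(.1,.13)); print(cv2.minEnclosingCircle(p[:,:2].astype(np.float32)))
m,p=rep('jar',(P[...,2]>.1),(160,138,195,172),(.1,.13)); print(cv2.minEnclosingCircle(p[:,:2].astype(np.float32)))
m,p=rep('pan',(P[...,2]>.08),(218,140,296,220),(.085,.11)); print(cv2.minAreaRect(p[:,:2].astype(np.float32)))
```

```text
blue 198 med [0.489 0.296 0.166] lo [0.471 0.281 0.   ] hi [0.533 0.383 0.174]
white 417 med [0.477 0.284 0.104] lo [0.441 0.223 0.061] hi [0.523 0.333 0.163]
red 140 med [ 0.559 -0.249  0.329] lo [ 0.551 -0.356  0.   ] hi [ 0.621 -0.226  0.334]
steel low 1702 med [ 0.546 -0.247  0.008] lo [ 0.468 -0.311  0.004] hi [ 0.642 -0.185  0.049]
steel hi 237 med [ 0.61  -0.235  0.18 ] lo [ 0.574 -0.293  0.1  ] hi [ 0.621 -0.212  0.298]
tray 1675 med [0.56  0.238 0.006] lo [0.417 0.135 0.004] hi [0.673 0.37  0.02 ]
((0.5461141467094421, 0.2526172399520874), (0.251444011926651, 0.22832344472408295), 2.277616500854492)
pot 224 med [0.492 0.202 0.12 ] lo [0.448 0.156 0.1  ] hi [0.53  0.238 0.129]
((0.48891860246658325, 0.196526899933815), 0.042080190032720566)
jar 326 med [0.606 0.238 0.118] lo [0.581 0.212 0.101] hi [0.635 0.267 0.124]
((0.6080012917518616, 0.23937182128429413), 0.02764531970024109)
pan 875 med [0.538 0.013 0.099] lo [ 0.436 -0.081  0.085] hi [0.634 0.105 0.11 ]
((0.5349188446998596, 0.011827506124973297), (0.17866680026054382, 0.16394966840744019), 8.916219711303711)
```

View pics/crop0.png

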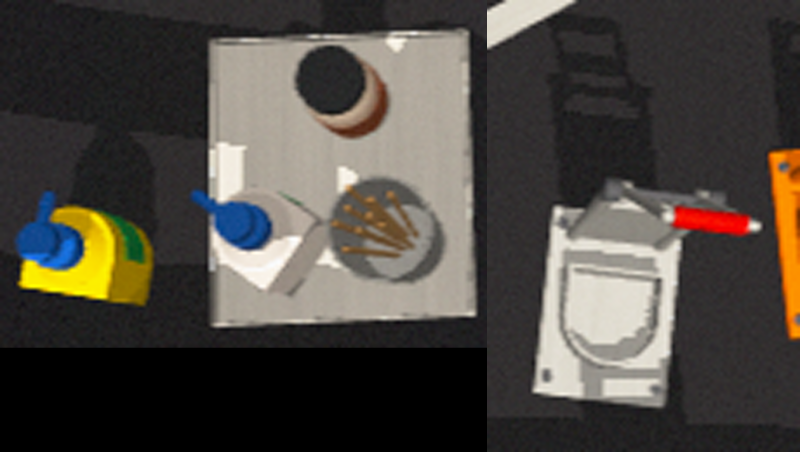

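The crop confirms both targets. The white bottle has a blue head at crop (243,222), and its spout points to the upper left at (197,195). The steel stand opens towards the bottom of the image, with its back at the top and the red grip at (715,220). The lever is at about 1.25 rad, so it has to be folded back first. I'll go past the bottle and take a close look on the way.

```bash
cat >> h.py <<'E'
def tgt(p,yaw):  # tool-frame shift (cm) and twist to world TCP p with tool x at yaw (deg), tool down
    s=ctrl.get_state(); R0=R.from_rotvec(s['tool_rot']); a=np.radians(yaw)
    x=np.array([np.cos(a),np.sin(a),0]); z=np.array([0,0,-1.]); R1=R.from_matrix(np.stack([x,np.cross(z,x),z],1))
    xx=R0.as_matrix()[:,0]
    print('t',round(s['time'],2),'pos',s['position'].round(4),'yaw',np.degrees(np.arctan2(xx[1],xx[0])).round(1),'q7',s['joint_positions'][6].round(2),'F',s['ft_force'].round(2),'w',round(s['grip_width'],3))
    print('xyz',(R0.inv().apply(np.array(p)-s['position'])*100).round(2).tolist(),'twist',(R0.inv()*R1).as_rotvec().round(3).tolist())
E
python3 -c "
from h import *
tgt([.48,.28,.38],70)"
```

```text
t 0.1 pos [0.2189 0.6115 0.2326] yaw 160.3 q7 -0.06 F [ 0.03  0.22 -0.08] w 0.999
xyz [-35.75, -22.44, -14.7] twist [-0.001, 0.001, 1.576]
```

>>> {"api": "move_arm", "payload": {
  "rows": [
    {"xyz":[-4,-2.5,-5],"twist":[0,0,0.14],"grip":0},
    {"xyz":[-8,-5,-9],"twist":[0,0,0.29],"grip":0},
    {"xyz":[-12,-7.5,-12],"twist":[0,0,0.43],"grip":0},
    {"xyz":[-16,-10,-14],"twist":[0,0,0.57],"grip":0},
    {"xyz":[-20,-12.5,-14.7],"twist":[0,0,0.72],"grip":0}
  ]
}}

```text
time: 0.6
position: [0.3461, 0.4512, 0.3727]
tool_rot: [-1.599, -2.704, -0.004]
ft_force: [1.3, 1.0, -0.3]
grip_width: 1.001
```

```bash
python3 -c "
from h import *
tgt([.48,.28,.38],70)"
```

```text
t 0.6 pos [0.3461 0.4512 0.3727] yaw 118.8 q7 -0.45 F [ 1.34  1.02 -0.31] w 1.001
xyz [-21.45, 3.49, -0.75] twist [0.001, -0.002, 0.852]
```

>>> {"api": "move_arm", "payload": {
  "rows": [
    {"xyz":[-4.5,0.8,0],"twist":[0,0,0.15],"grip":0},
    {"xyz":[-9,1.5,0],"twist":[0,0,0.3],"grip":0},
    {"xyz":[-13.5,2.3,0],"twist":[0,0,0.45],"grip":0},
    {"xyz":[-18,3,0],"twist":[0,0,0.6],"grip":0},
    {"xyz":[-21,3.5,0],"twist":[0,0,0.73],"grip":0}
  ]
}}

```text
time: 1.1
position: [0.4801, 0.2814, 0.3706]
tool_rot: [2.464, 1.947, -0.001]
ft_force: [0.7, 0.5, 0.3]
grip_width: 0.997
```

>>> {"api": "move_arm", "payload": {
  "rows": [
    {"xyz":[0,0,0],"twist":[0,0,0.08],"grip":0},
    {"xyz":[0,0,0],"twist":[0,0,0.08],"grip":0},
    {"xyz":[0,0,0],"twist":[0,0,0.08],"grip":0}
  ]
}}

```text
time: 1.4
position: [0.4775, 0.286, 0.3704]
tool_rot: [-2.528, -1.865, 0.001]
ft_force: [-0.4, 0.2, -0.5]
grip_width: 1.001
```

Run:
```python
from h import *
tgt([.48,.28,.38],70)
im,d,inf=grab('wrist','w1'); P=cloud(d,inf); h,s,v=cv2.split(cv2.cvtColor(im,cv2.COLOR_BGR2HSV))
b=(h>95)&(h<125)&(s>110)&(P[...,2]>.1)
for lo,hi in((.145,.158),(.158,.18),(.1,.145)):
    m=b&(P[...,2]>lo)&(P[...,2]<=hi); p=P[m]; print(lo,len(p),p.mean(0).round(4),p.min(0).round(3),p.max(0).round(3)); print(cv2.minAreaRect(p[:,:2].astype(np.float32)))
cv2.imwrite('pics/w1.png',im)
```

```text
t 1.4 pos [0.4775 0.286  0.3704] yaw 72.8 q7 -0.86 F [-0.4   0.16 -0.5 ] w 1.001
xyz [-0.5, 0.42, -0.96] twist [-0.001, 0.0, 0.049]
0.145 79 [0.4004 0.3657 0.1553] [0.325 0.293 0.151] [0.51  0.448 0.158]
((0.4439665377140045, 0.3515651226043701), (0.21919436752796173, 0.11216684430837631), 37.326141357421875)
0.158 1905 [0.4408 0.3665 0.1654] [0.308 0.286 0.158] [0.513 0.462 0.171]
((0.4133176803588867, 0.37741777300834656), (0.17487087845802307, 0.20426301658153534), 87.26419067382812)
0.1 617 [0.4094 0.3596 0.1327] [0.315 0.292 0.113] [0.506 0.458 0.141]
((0.4053148627281189, 0.36584365367889404), (0.18766598403453827, 0.16727276146411896), 5.6437482833862305)
```

View pics/w1.png

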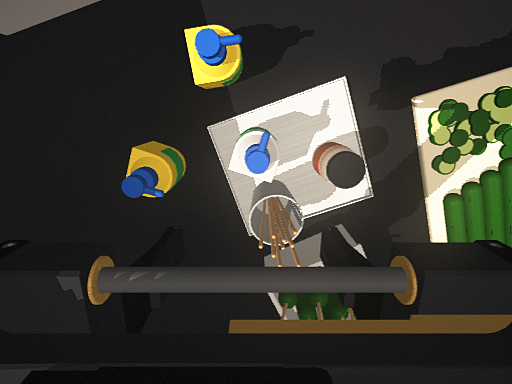

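The wrist view shows the white bottle's blue head at (257,158) with the spout tip at (265,133). The pot is at (275,215), the jar at (340,165), and both yellow bottles are to the left. I'll measure only the blob around (257,150).

Run:
```python
from h import *
im,d,inf=load('w1'); P=cloud(d,inf); h,s,v=cv2.split(cv2.cvtColor(im,cv2.COLOR_BGR2HSV))
r=np.zeros(h.shape,bool); r[122:180,235:285]=1
b=(h>95)&(h<125)&(s>110)&r
p=P[b&(P[...,2]>.162)]; print('head top',len(p),p.mean(0).round(4),p.min(0).round(4),p.max(0).round(4))
(cx,cy),(w,hh),a=cv2.minAreaRect(p[:,:2].astype(np.float32)); print(cx,cy,w,hh,a)
q=P[b&(P[...,2]>.15)]; 
# far spout tip: farthest from head end
c=np.median(p[:,:2],0); dd=np.linalg.norm(q[:,:2]-c,axis=1); t=q[dd>np.percentile(dd,96)]; print('tip',t.mean(0).round(4),dd.max().round(4))
near=p[np.linalg.norm(p[:,:2]-c,axis=1)<.02]; print('head circle',cv2.minEnclosingCircle(near[:,:2].astype(np.float32)))
u=proj([.487,.285,.166],inf); print(u)
# white shoulder/body & pot
m=(P[...,2]>.09)&(P[...,2]<.115)&r; 
r2=np.zeros(h.shape,bool); r2[120:195,220:290]=1
m=r2&(P[...,2]>.09)&(P[...,2]<.117)&(v>90); p=P[m]; print('shoulder',len(p),p.min(0),p.max(0),cv2.minAreaRect(p[:,:2].astype(np.float32)))
r3=np.zeros(h.shape,bool); r3[180:250,235:320]=1
p=P[r3&(P[...,2]>.117)&(P[...,2]<.126)]; print('pot rim',len(p),cv2.minEnclosingCircle(p[:,:2].astype(np.float32)))
p=P[r3&(P[...,2]>.19)&(P[...,2]<.24)]; print('skewers',len(p),p.min(0),p.max(0))
# top view head
im,d,inf=load('top0');P=cloud(d,inf);h,s,v=cv2.split(cv2.cvtColor(im,cv2.COLOR_BGR2HSV))
r=np.zeros(h.shape,bool); r[180:210,135:165]=1
b=(h>95)&(h<125)&(s>110)&r; print('px',np.argwhere(b)[:,::-1].min(0),np.argwhere(b)[:,::-1].max(0))
p=P[b&(P[...,2]>.145)];print('top head',len(p),p.mean(0),p.min(0),p.max(0),cv2.minAreaRect(p[:,:2].astype(np.float32)))
m=(P[...,2]>.12)&(P[...,2]<.124)
```

```text
head top 559 [0.493  0.3066 0.169 ] [0.4749 0.2864 0.1621] [0.5129 0.3645 0.5214]
0.4970216155052185 0.3244915306568146 0.0790688544511795 0.02805640548467636 71.27399444580078
tip [0.5095 0.3337 0.1941] 0.06
head circle ((0.49286314845085144, 0.30535244941711426), 0.02003174088895321)
[259.08328515 173.55197273]
shoulder 1326 [0.4415789  0.22322226 0.09000609] [0.52341684 0.33498832 0.11656825] ((0.4816785752773285, 0.2801991105079651), (0.11022967100143433, 0.08118483424186707), 87.28333282470703)
pot rim 409 ((0.48789942264556885, 0.19794799387454987), 0.042226582765579224)
skewers 209 [0.462164   0.18905845 0.19004562] [0.51121474 0.21753164 0.21088073]
px [135 184] [157 201]
top head 142 [0.49160278 0.30160314 0.16682841] [0.47464987 0.28298262 0.15340283] [0.51135669 0.33063076 0.17369951] ((0.49804356694221497, 0.3051828444004059), (0.05091463774442673, 0.028398968279361725), 37.43327713012695)
```

>>> {"api": "move_arm", "payload": {
  "rows": [
    {"xyz":[-4.6,1.6,-0.6],"twist":[0,0,-0.145],"grip":1},
    {"xyz":[-9.2,3.2,-1.2],"twist":[0,0,-0.29],"grip":1},
    {"xyz":[-13.8,4.8,-1.8],"twist":[0,0,-0.435],"grip":1},
    {"xyz":[-18.4,6.4,-2.4],"twist":[0,0,-0.58],"grip":1},
    {"xyz":[-23,8,-3],"twist":[0,0,-0.725],"grip":1}
  ]
}}

```text
time: 1.95
position: [0.4855, 0.0464, 0.4005]
tool_rot: [1.714, 2.633, 0.001]
ft_force: [0.7, 0.4, -0.3]
grip_width: 0.63
```

Run:
```python
from h import *
tgt([.49,-.25,.40],174)
im,d,inf=load('w1'); P=cloud(d,inf); h,s,v=cv2.split(cv2.cvtColor(im,cv2.COLOR_BGR2HSV))
r=np.zeros(h.shape,bool); r[122:180,235:285]=1
p=P[(h>95)&(h<125)&(s>110)&r&(P[...,2]>.15)&(P[...,2]<.175)][:,:2]
c=np.array([.490,.299]); q=p[np.linalg.norm(p-c,axis=1)>.02]; print(len(q),q.mean(0)-c,np.degrees(np.arctan2(*(q.mean(0)-c)[::-1])))
print(np.linalg.norm(p-c,axis=1).max())
e=p-p.mean(0);U,S,V=np.linalg.svd(e,full_matrices=False);print(V[0],np.degrees(np.arctan2(V[0,1],V[0,0])),p.min(0),p.max(0))
perp=np.array([-V[0,1],V[0,0]]); t=(p-c)@perp; u=(p-c)@V[0]; print(t.min(),t.max(),u.min(),u.max())
```

```text
t 1.95 pos [0.4855 0.0464 0.4005] yaw 113.9 q7 0.23 F [ 0.68  0.37 -0.28] w 0.63
xyz [-27.28, -11.58, 0.04] twist [0.001, 0.0, -1.049]
119 [0.01538348 0.02512712] 58.52394813701197
0.04007077297648713
[-0.57627351 -0.8172569 ] -125.18886548180525 [0.47493874 0.2863508 ] [0.51324206 0.33329314]
-0.01632050822182247 0.012601416379444546 -0.03997126686265254 0.0136368708860648
```

>>> {"api": "move_arm", "payload": {
  "rows": [
    {"xyz":[-4.4,-1.9,0],"twist":[0,0,-0.145],"grip":1},
    {"xyz":[-8.8,-3.8,0],"twist":[0,0,-0.29],"grip":1},
    {"xyz":[-13.2,-5.7,0],"twist":[0,0,-0.435],"grip":1},
    {"xyz":[-17.6,-7.6,0],"twist":[0,0,-0.58],"grip":1},
    {"xyz":[-22,-9.5,0],"twist":[0,0,-0.725],"grip":1}
  ]
}}

```text
time: 2.45
position: [0.4864, -0.1678, 0.4002]
tool_rot: [0.792, 3.04, 0.002]
ft_force: [0.5, -0.9, 0.6]
grip_width: 0.176
```

```bash
python3 -c "
from h import *
tgt([.49,-.25,.40],174)"
```

```text
t 2.45 pos [ 0.4864 -0.1678  0.4002] yaw 150.8 q7 1.33 F [ 0.5  -0.92  0.56] w 0.176
xyz [-4.32, -7.0, 0.02] twist [0.001, 0.0, -0.405]
```

>>> {"api": "move_arm", "payload": {
  "rows": [
    {"xyz":[-2.2,-3.5,0],"twist":[0,0,-0.14],"grip":1},
    {"xyz":[-3.8,-6.2,0],"twist":[0,0,-0.28],"grip":1},
    {"xyz":[-3.8,-6.2,0],"twist":[0,0,-0.36],"grip":1},
    {"xyz":[-3.8,-6.2,0],"twist":[0,0,-0.36],"grip":1},
    {"xyz":[-3.8,-6.2,0],"twist":[0,0,-0.36],"grip":1}
  ]
}}

```text
time: 2.95
position: [0.4893, -0.2383, 0.3998]
tool_rot: [-0.248, -3.131, -0.002]
ft_force: [0.3, 0.9, 0.2]
grip_width: 0.009
```

Run:
```python
from h import *
tgt([.49,-.25,.40],174)
im,d,inf=grab('wrist','w2'); P=cloud(d,inf); h,s,v=cv2.split(cv2.cvtColor(im,cv2.COLOR_BGR2HSV))
for n,I in(('w',(im,d,inf)),('t',load('top0'))):
    im,d,inf=I; P=cloud(d,inf); h,s,v=cv2.split(cv2.cvtColor(im,cv2.COLOR_BGR2HSV))
    near=(abs(P[...,0]-.55)<.13)&(P[...,1]<-.15)&(P[...,1]>-.34)&(d>0)
    p=P[near&((h<8)|(h>172))&(s>150)&(P[...,2]>.25)&(P[...,2]<.36)]
    if len(p): print(n,'red',len(p),p.min(0).round(4),p.max(0).round(4),np.median(p,0).round(4),cv2.minAreaRect(p[:,:2].astype(np.float32)))
    m=near&(s<60)&(v>90)&(P[...,2]>.004)&(P[...,2]<.012); p=P[m]; print('base',len(p),cv2.minAreaRect(p[:,:2].astype(np.float32)))
    m=near&(s<60)&(P[...,2]>.022)&(P[...,2]<.042); p=P[m]; print('cradle',len(p),p.min(0),p.max(0))
    m=near&(s<60)&(v>60)&(P[...,2]>.165)&(P[...,2]<.2); p=P[m]; print('hinge',len(p),p.min(0).round(4) if len(p) else 0,p.max(0).round(4) if len(p) else 0)
```

```text
t 2.95 pos [ 0.4893 -0.2383  0.3998] yaw 171.0 q7 1.88 F [0.29 0.9  0.21] w 0.009
xyz [-0.25, -1.14, -0.02] twist [0.001, -0.001, -0.053]
base 3517 ((0.5525115728378296, -0.24947765469551086), (0.11174127459526062, 0.16465239226818085), 83.02143096923828)
cradle 500 [ 0.49850428 -0.2988222   0.02202083] [ 0.61296778 -0.20689042  0.04187172]
hinge 0 0 0
t red 137 [ 0.5513 -0.2724  0.3209] [ 0.5699 -0.2262  0.3339] [ 0.5593 -0.2484  0.3293] ((0.5605891346931458, -0.24934038519859314), (0.04613315686583519, 0.01469186507165432), 84.13018035888672)
base 1408 ((0.5531356334686279, -0.24887323379516602), (0.11179238557815552, 0.16512656211853027), 82.56913757324219)
cradle 200 [ 0.49961874 -0.29666122  0.02205671] [ 0.61775007 -0.20653773  0.04156728]
hinge 117 [ 0.6024 -0.3003  0.171 ] [ 0.6207 -0.2122  0.1982]
```

View pics/w2.png

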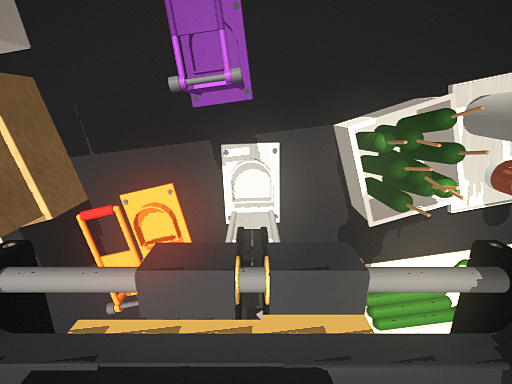

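The wrist view shows the white stand's cradle at (250,185), front upward, with the lever bars under the gripper at (250,225). Both views agree that the base centre is (0.553,-0.249) at yaw -7.2°, so the seat is at (0.540,-0.248) and the lever at about 1.23 rad. Now I'll push the lever back.

```bash
cat >> h.py <<'E'
PS=np.radians(-7.2)
def st(x,y=0,z=0): return [.5404+x*np.cos(PS)-y*np.sin(PS), -.2476+x*np.sin(PS)+y*np.cos(PS), z]
E
python3 -c "
from h import *
tgt(st(-.045,0,.32),172.8);tgt(st(.062,0,.32),172.8)"
```

```text
t 3.0 pos [ 0.4894 -0.2381  0.3998] yaw 171.0 q7 1.88 F [ 0.27  0.94 -0.06] w 0.004
xyz [-0.7, -0.3, 7.98] twist [0.001, -0.0, -0.031]
t 3.0 pos [ 0.4894 -0.2381  0.3998] yaw 171.0 q7 1.88 F [ 0.27  0.94 -0.06] w 0.004
xyz [-11.39, 0.04, 7.98] twist [0.001, -0.0, -0.031]
```

>>> {"api": "move_arm", "payload": {
  "rows": [
    {"xyz":[-0.7,-0.3,4.5],"twist":[0,0,-0.03],"grip":1},
    {"xyz":[-0.7,-0.3,8],"twist":[0,0,-0.03],"grip":1},
    {"xyz":[-2.5,-0.2,8],"twist":[0,0,-0.03],"grip":1},
    {"xyz":[-4.5,-0.2,8],"twist":[0,0,-0.03],"grip":1},
    {"xyz":[-6,-0.1,8],"twist":[0,0,-0.03],"grip":1}
  ]
}}

```text
time: 3.5
position: [0.5489, -0.2481, 0.3193]
tool_rot: [-0.198, -3.134, -0.003]
ft_force: [-1.8, 0.4, 1.8]
grip_width: 0.004
```

>>> {"api": "move_arm", "payload": {
  "rows": [
    {"xyz":[-1.3,0,0],"twist":[0,0,0],"grip":1},
    {"xyz":[-2.6,0,0],"twist":[0,0,0],"grip":1},
    {"xyz":[-3.9,0,0],"twist":[0,0,0],"grip":1},
    {"xyz":[-5.2,0,0],"twist":[0,0,0],"grip":1},
    {"xyz":[-5.2,0,0],"twist":[0,0,0],"grip":1}
  ]
}}

```text
time: 4.0
position: [0.6011, -0.2545, 0.3191]
tool_rot: [-0.197, -3.134, -0.001]
ft_force: [-0.1, -0.1, -0.1]
grip_width: 0.004
```

Run:
```python
from h import *
tgt(st(.062,0,.32),172.8)
im,d,inf=grab('top','top1');P=cloud(d,inf);h,s,v=cv2.split(cv2.cvtColor(im,cv2.COLOR_BGR2HSV))
near=(abs(P[...,0]-.58)<.12)&(P[...,1]<-.15)&(P[...,1]>-.34)&(d>0)
p=P[near&((h<8)|(h>172))&(s>150)&(P[...,2]>.2)&(P[...,2]<.36)];print(len(p))
if len(p):print(p.min(0).round(4),p.max(0).round(4))
```

```text
t 4.0 pos [ 0.6011 -0.2545  0.3191] yaw 172.8 q7 2.02 F [-0.06 -0.13 -0.1 ] w 0.004
xyz [-0.09, -0.07, -0.09] twist [0.001, -0.001, 0.0]
1
[ 0.6195 -0.2338  0.3337] [ 0.6195 -0.2338  0.3337]
```

>>> {"api": "move_arm", "payload": {
  "rows": [
    {"xyz":[4,0,0],"twist":[0,0,0],"grip":1},
    {"xyz":[7,1.5,-1],"twist":[0,0,0.14],"grip":1},
    {"xyz":[8,6,-1.5],"twist":[0,0,0.28],"grip":1},
    {"xyz":[9,10.5,-2],"twist":[0,0,0.42],"grip":0.5},
    {"xyz":[10,15,-2],"twist":[0,0,0.56],"grip":0}
  ]
}}

```text
time: 4.55
position: [0.5208, -0.113, 0.3401]
tool_rot: [0.975, 2.986, 0.004]
ft_force: [0.6, 0.9, 1.1]
grip_width: 0.111
```

Run:
```python
from h import *
tgt([.489,.3,.33],57)
im,d,inf=grab('top','top2');P=cloud(d,inf);h,s,v=cv2.split(cv2.cvtColor(im,cv2.COLOR_BGR2HSV))
near=(abs(P[...,0]-.58)<.12)&(P[...,1]<-.15)&(P[...,1]>-.34)&(d>0)
p=P[near&((h<8)|(h>172))&(s>150)&(P[...,2]>.2)&(P[...,2]<.36)];print(len(p))
if len(p):print(p.min(0).round(4),p.max(0).round(4),np.median(p,0),((np.median(p,0)[:2]-np.array(st(0)[:2]))@np.array([np.cos(PS),np.sin(PS)])))
```

```text
t 4.55 pos [ 0.5208 -0.113   0.3401] yaw 143.9 q7 1.13 F [0.57 0.91 1.11] w 0.111
xyz [26.93, 31.47, 1.11] twist [0.002, -0.003, 1.516]
0
```

>>> {"api": "move_arm", "payload": {
  "rows": [
    {"xyz":[3.2,3.8,0],"twist":[0,0,0.145],"grip":0},
    {"xyz":[6.4,7.5,0],"twist":[0,0,0.29],"grip":0},
    {"xyz":[9.6,11.2,0],"twist":[0,0,0.435],"grip":0},
    {"xyz":[12.8,15,0],"twist":[0,0,0.58],"grip":0},
    {"xyz":[16,18.7,0],"twist":[0,0,0.725],"grip":0}
  ]
}}

```text
time: 5.1
position: [0.5034, 0.1025, 0.3401]
tool_rot: [-1.871, -2.523, -0.003]
ft_force: [0.5, 0.1, -0.0]
grip_width: 0.601
```

Run:
```python
from h import *
tgt([.489,.3,.33],57)
im,d,inf=grab('top','top3');P=cloud(d,inf);h,s,v=cv2.split(cv2.cvtColor(im,cv2.COLOR_BGR2HSV))
near=(abs(P[...,0]-.58)<.12)&(P[...,1]<-.15)&(P[...,1]>-.34)&(d>0)
p=P[near&((h<8)|(h>172))&(s>150)&(P[...,2]>.2)&(P[...,2]<.36)];print(len(p))
if len(p):print(p.min(0).round(4),p.max(0).round(4),np.median(p,0),((np.median(p,0)[:2]-np.array(st(0)[:2]))@np.array([np.cos(PS),np.sin(PS)])))
```

```text
t 5.1 pos [0.5034 0.1025 0.3401] yaw 106.9 q7 0.04 F [ 0.54  0.09 -0.05] w 0.601
xyz [19.31, 4.36, 1.06] twist [-0.0, -0.002, 0.871]
134
[ 0.6118 -0.2817  0.3302] [ 0.628  -0.2328  0.3431] [ 0.61996581 -0.25682124  0.33742856] 0.08009413520595997
```

The lever is now at about 1.64 rad (the grip sits 10 mm behind the hinge line). On to the bottle.

>>> {"api": "move_arm", "payload": {
  "rows": [
    {"xyz":[4,0.9,0.3],"twist":[0,0,0.145],"grip":0},
    {"xyz":[8,1.8,0.6],"twist":[0,0,0.29],"grip":0},
    {"xyz":[12,2.7,0.9],"twist":[0,0,0.435],"grip":0},
    {"xyz":[16,3.6,1],"twist":[0,0,0.58],"grip":0},
    {"xyz":[18.9,4.3,1],"twist":[0,0,0.725],"grip":0}
  ]
}}

```text
time: 5.65
position: [0.488, 0.2972, 0.3296]
tool_rot: [-2.64, -1.699, 0.0]
ft_force: [0.5, -0.6, 0.7]
grip_width: 0.988
```

>>> {"api": "move_arm", "payload": {
  "rows": [
    {"xyz":[0,0,0],"twist":[0,0,0.11],"grip":0},
    {"xyz":[0,0,0],"twist":[0,0,0.11],"grip":0},
    {"xyz":[0,0,0],"twist":[0,0,0.11],"grip":0}
  ]
}}

```text
time: 5.95
position: [0.4897, 0.2933, 0.3301]
tool_rot: [-2.727, -1.557, -0.0]
ft_force: [-0.7, -0.5, -0.4]
grip_width: 0.996
```

Run:
```python
from h import *
tgt([.489,.3,.121],57)
im,d,inf=grab('wrist','w3');P=cloud(d,inf);h,s,v=cv2.split(cv2.cvtColor(im,cv2.COLOR_BGR2HSV))
near=(np.hypot(P[...,0]-.489,P[...,1]-.3)<.046)&(d>0)
p=P[near&(h>95)&(h<125)&(s>110)&(P[...,2]>.14)&(P[...,2]<.18)]
c=np.array([.489,.3]);a=np.radians(57)
for a in np.radians([55,57,59]):
    D=np.array([np.cos(a),np.sin(a)]);N=np.array([-D[1],D[0]]);e=p[:,:2]-c;u=e@D;t=e@N
    m=u<.012; print(len(p),'head u',u[m].min().round(4),'t',t[m].min().round(4),t[m].max().round(4),'spout t',t[u>.02].min().round(4) if (u>.02).any() else 0,t[u>.02].max().round(4) if (u>.02).any() else 0,'umax',u.max().round(4))
```

```text
t 5.95 pos [0.4897 0.2933 0.3301] yaw 59.5 q7 -1.06 F [-0.65 -0.47 -0.41] w 0.996
xyz [0.53, -0.39, 20.92] twist [-0.001, -0.001, 0.043]
691 head u -0.0136 t -0.0143 0.017 spout t -0.0046 0.0046 umax 0.04
691 head u -0.0136 t -0.0144 0.0169 spout t -0.0054 0.0037 umax 0.04
691 head u -0.0135 t -0.0145 0.0169 spout t -0.0062 0.0029 umax 0.0399
```

View pics/w3.png

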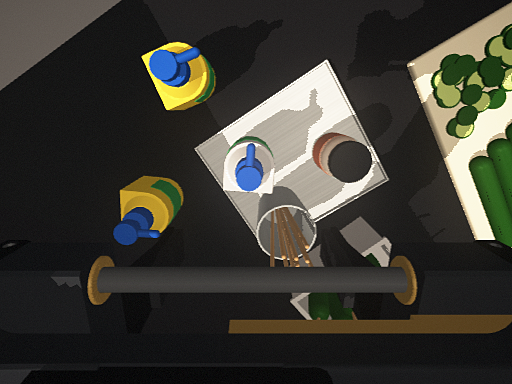

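The wrist view shows the bottle's head at (249,175), spout tip at (252,148), with the pot at (287,230) and jar at (350,160) clear of the fingers. I'll descend with the jaws across the spout.

>>> {"api": "move_arm", "payload": {
  "rows": [
    {"xyz":[0.6,-0.5,4],"twist":[0,0,0.04],"grip":0},
    {"xyz":[0.6,-0.5,8],"twist":[0,0,0.04],"grip":0},
    {"xyz":[0.6,-0.5,12],"twist":[0,0,0.04],"grip":0},
    {"xyz":[0.6,-0.5,15],"twist":[0,0,0.04],"grip":0},
    {"xyz":[0.6,-0.5,15],"twist":[0,0,0.04],"grip":0}
  ]
}}

```text
time: 6.5
position: [0.4859, 0.2995, 0.1759]
tool_rot: [2.76, 1.5, -0.013]
ft_force: [-0.3, -0.8, 0.7]
grip_width: 1.003
```

```bash
python3 -c "
from h import *
tgt([.4884,.3013,.124],57)"
```

```text
t 6.5 pos [0.4859 0.2995 0.1759] yaw 57.0 q7 -1.08 F [-0.32 -0.81  0.71] w 1.003
xyz [0.32, 0.13, 5.19] twist [-0.003, 0.007, 0.001]
```

>>> {"api": "move_arm", "payload": {
  "rows": [
    {"xyz":[0.3,0.1,1.5],"twist":[0,0,0],"grip":0},
    {"xyz":[0.3,0.1,3],"twist":[0,0,0],"grip":0},
    {"xyz":[0.3,0.1,4.2],"twist":[0,0,0],"grip":0},
    {"xyz":[0.3,0.1,5.2],"twist":[0,0,0],"grip":0},
    {"xyz":[0.3,0.1,5.2],"twist":[0,0,0],"grip":0}
  ]
}}

```text
time: 7.0
position: [0.49, 0.3037, 0.1264]
tool_rot: [-2.76, -1.5, 0.004]
ft_force: [-0.1, 0.4, -0.4]
grip_width: 1.002
```

>>> {"api": "move_arm", "payload": {
  "rows": [
    {"xyz":[0,0,0],"twist":[0,0,0],"grip":0.3},
    {"xyz":[0,0,0],"twist":[0,0,0],"grip":0.6},
    {"xyz":[0,0,0],"twist":[0,0,0],"grip":1},
    {"xyz":[0,0,0],"twist":[0,0,0],"grip":1},
    {"xyz":[0,0,0],"twist":[0,0,0],"grip":1}
  ],
  "force": 25
}}

```text
time: 7.5
position: [0.491, 0.3043, 0.1283]
tool_rot: [-2.759, -1.499, -0.001]
ft_force: [0.5, 0.1, -0.6]
grip_width: 0.634
```

>>> {"api": "move_arm", "payload": {
  "rows": [
    {"xyz":[0,0,0],"twist":[0,0,0],"grip":1},
    {"xyz":[0,0,0],"twist":[0,0,0],"grip":1}
  ]
}}

```text
time: 7.7
position: [0.4909, 0.3043, 0.128]
tool_rot: [-2.76, -1.499, -0.0]
ft_force: [0.6, 0.0, 0.4]
grip_width: 0.449
```

```bash
python3 -c "
from h import *
tgt([.4884,.3013,.38],57)"
```

```text
t 7.7 pos [0.4909 0.3043 0.128 ] yaw 57.0 q7 -1.06 F [0.61 0.   0.37] w 0.449
xyz [-0.37, -0.07, -25.2] twist [-0.001, -0.001, 0.001]
```

>>> {"api": "move_arm", "payload": {
  "rows": [
    {"xyz":[-0.3,0,0.4],"twist":[0,0,0],"grip":0.5},
    {"xyz":[-0.3,0,0.4],"twist":[0,0,0],"grip":0.5},
    {"xyz":[-0.3,0,0.4],"twist":[0,0,0],"grip":1},
    {"xyz":[-0.3,0,0.4],"twist":[0,0,0],"grip":1},
    {"xyz":[-0.3,0,0.4],"twist":[0,0,0],"grip":1}
  ]
}}

```text
time: 8.2
position: [0.4899, 0.3014, 0.1246]
tool_rot: [-2.76, -1.499, -0.002]
ft_force: [0.8, -1.1, 4.5]
grip_width: 0.428
```

>>> {"api": "move_arm", "payload": {
  "rows": [
    {"xyz":[0,0,0],"twist":[0,0,0],"grip":1},
    {"xyz":[0,0,0],"twist":[0,0,0],"grip":1},
    {"xyz":[0,0,0],"twist":[0,0,0],"grip":1},
    {"xyz":[0,0,0],"twist":[0,0,0],"grip":1}
  ]
}}

```text
time: 8.6
position: [0.4898, 0.3014, 0.1246]
tool_rot: [-2.76, -1.499, -0.002]
ft_force: [1.0, -1.7, 5.1]
grip_width: 0.429
```

```bash
python3 -c "
from h import *
tgt([.4884,.3013,.38],57)"
```

```text
t 8.6 pos [0.4898 0.3014 0.1246] yaw 57.0 q7 -1.06 F [ 1.02 -1.72  5.14] w 0.429
xyz [-0.06, -0.11, -25.54] twist [-0.0, -0.001, 0.0]
```

>>> {"api": "move_arm", "payload": {
  "rows": [
    {"xyz":[0,0,-2],"twist":[0,0,0],"grip":1},
    {"xyz":[0,0,-6],"twist":[0,0,0],"grip":1},
    {"xyz":[0,0,-11],"twist":[0,0,0],"grip":1},
    {"xyz":[0,0,-16],"twist":[0,0,0],"grip":1},
    {"xyz":[0,0,-21],"twist":[0,0,0],"grip":1}
  ]
}}

```text
time: 9.1
position: [0.4877, 0.3015, 0.334]
tool_rot: [-2.759, -1.5, 0.006]
ft_force: [0.6, 1.6, -3.4]
grip_width: 0.405
```

>>> {"api": "move_arm", "payload": {
  "rows": [
    {"xyz":[0,0,-3],"twist":[0,0,0],"grip":1},
    {"xyz":[0,0,-4.5],"twist":[0,0,0],"grip":1},
    {"xyz":[0,0,-4.5],"twist":[0,0,0],"grip":1},
    {"xyz":[0,0,-4.5],"twist":[0,0,0],"grip":1}
  ]
}}

```text
time: 9.5
position: [0.4884, 0.3016, 0.3769]
tool_rot: [-2.759, -1.5, 0.005]
ft_force: [0.1, 0.3, -4.5]
grip_width: 0.404
```

Run:
```python
from h import *
tgt(st(0,0,.37),172)
im,d,inf=grab('top','top4');im2,d2,_=grab('side','side4')
c=lambda i,b:cv2.resize(i[b[1]:b[3],b[0]:b[2]],(400,400),interpolation=cv2.INTER_CUBIC)
u,v=proj([.489,.30,.33],load('side4')[2]).astype(int);print(u,v)
u2,v2=proj([.489,.30,.33],inf).astype(int);print(u2,v2)
cv2.imwrite('pics/c4.png',np.hstack([c(im,(max(u2-50,0),v2-50,max(u2-50,0)+100,v2+50)),c(im2,(u-50,v-40,u+50,v+60))]))
```

```text
t 9.5 pos [0.4884 0.3016 0.3769] yaw 57.1 q7 -1.11 F [ 0.07  0.27 -4.46] w 0.404
xyz [-43.26, 34.23, 0.72] twist [-0.004, -0.001, -2.006]
231 105
125 184
```

View pics/c4.png

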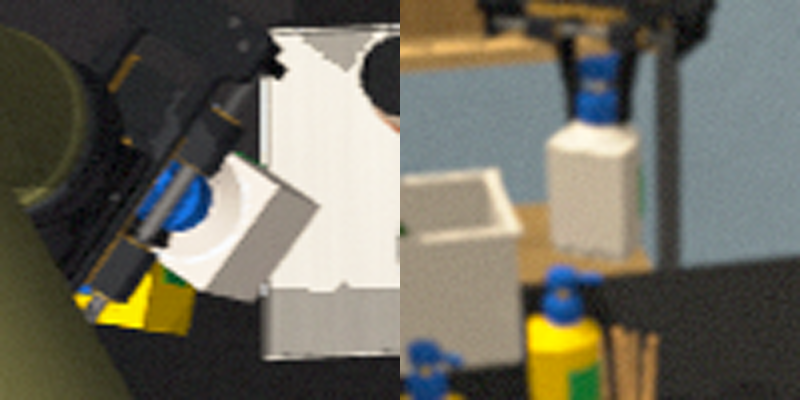

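The top crop shows the bottle hanging upright from the collar, with the flat back as the grey face at (265,235). The side crop shows it level. The wrist force of -4.5 N matches 0.45 kg. I'll fit the back face to get the bottle's yaw relative to the tool.

Run:
```python
from h import *
for n in('top4','side4'):
    im,d,inf=load(n);P=cloud(d,inf);h,s,v=cv2.split(cv2.cvtColor(im,cv2.COLOR_BGR2HSV))
    D=np.array([np.cos(np.radians(55)),np.sin(np.radians(55))]);e=P[...,:2]-np.array([.4884,.3016]);u=e@D;t=e@np.array([-D[1],D[0]])
    m=(d>0)&(s<60)&(abs(t)<.032)&(u<-.025)&(u>-.045)&(P[...,2]>.262)&(P[...,2]<.342)
    p=P[m];print(n,len(p))
    if len(p)>30:
        for _ in range(3):
            c=p.mean(0);N=np.linalg.svd(p-c)[2][2];r=(p-c)@N;p=p[abs(r)<2.5*r.std()+1e-4]
        if N[0]*D[0]+N[1]*D[1]<0:N=-N
        print(N.round(3),'spout yaw',np.degrees(np.arctan2(N[1],N[0])).round(1),'axis-back dist',((np.array([.4884,.3016])-c[:2])@N[:2]/np.hypot(*N[:2])).round(4))
    # straight sides
    for sg in(1,-1):
        m=(d>0)&(s<60)&(t*sg>.028)&(t*sg<.043)&(u<.0)&(u>-.03)&(P[...,2]>.262)&(P[...,2]<.342);p=P[m]
        if len(p)>30:
            c=p.mean(0);N=np.linalg.svd(p-c)[2][2];N*=np.sign(N[:2]@np.array([-D[1],D[0]])) ;print('side',sg,len(p),N.round(3),np.degrees(np.arctan2(N[1],N[0])).round(1)-90, 'axis dist',((c[:2]-np.array([.4884,.3016]))@N[:2]).round(4))
```

```text
top4 291
[0.569 0.822 0.009] spout yaw 55.3 axis-back dist 0.0367
side4 357
[0.572 0.82  0.023] spout yaw 55.1 axis-back dist 0.0344
side -1 62 [-0.803  0.595  0.01 ] 53.5 axis dist -0.0358
```

>>> {"api": "move_arm", "payload": {
  "rows": [
    {"xyz":[-1.5,1.2,0],"twist":[0,0,-0.1],"grip":1},
    {"xyz":[-4.5,3.6,0],"twist":[0,0,-0.22],"grip":1},
    {"xyz":[-7.5,5.9,0],"twist":[0,0,-0.34],"grip":1},
    {"xyz":[-10.5,8.3,0],"twist":[0,0,-0.46],"grip":1},
    {"xyz":[-13.5,10.7,0],"twist":[0,0,-0.58],"grip":1}
  ]
}}

```text
time: 10.1
position: [0.5048, 0.1285, 0.3771]
tool_rot: [-2.209, -2.231, 0.003]
ft_force: [0.8, -0.4, -3.6]
grip_width: 0.405
```

```bash
python3 -c "
from h import *
tgt(st(-.01,0,.375),174.7)"
```

```text
t 10.1 pos [0.5048 0.1285 0.3771] yaw 90.6 q7 -0.28 F [ 0.85 -0.38 -3.63] w 0.405
xyz [-37.51, 2.19, 0.2] twist [-0.002, -0.002, -1.468]
```

>>> {"api": "move_arm", "payload": {
  "rows": [
    {"xyz":[-3.2,0.2,0],"twist":[0,0,-0.125],"grip":1},
    {"xyz":[-6.4,0.4,0],"twist":[0,0,-0.25],"grip":1},
    {"xyz":[-9.6,0.6,0],"twist":[0,0,-0.375],"grip":1},
    {"xyz":[-12.8,0.8,0],"twist":[0,0,-0.5],"grip":1},
    {"xyz":[-16,0.9,0],"twist":[0,0,-0.625],"grip":1}
  ]
}}

```text
time: 10.6
position: [0.5145, -0.0311, 0.377]
tool_rot: [-1.416, -2.801, 0.001]
ft_force: [1.1, -0.7, -4.8]
grip_width: 0.405
```

```bash
python3 -c "
from h import *
tgt(st(-.01,0,.375),174.7)"
```

```text
t 10.6 pos [ 0.5145 -0.0311  0.377 ] yaw 126.4 q7 0.64 F [ 1.08 -0.69 -4.76] w 0.405
xyz [-18.28, -11.48, 0.18] twist [-0.001, -0.003, -0.843]
```

>>> {"api": "move_arm", "payload": {
  "rows": [
    {"xyz":[-3.2,-2,0],"twist":[0,0,-0.14],"grip":1},
    {"xyz":[-6.4,-4,0],"twist":[0,0,-0.28],"grip":1},
    {"xyz":[-9.6,-6,0],"twist":[0,0,-0.42],"grip":1},
    {"xyz":[-12.8,-8,0],"twist":[0,0,-0.56],"grip":1},
    {"xyz":[-15.6,-9.8,0],"twist":[0,0,-0.68],"grip":1}
  ]
}}

```text
time: 11.1
position: [0.5272, -0.2089, 0.377]
tool_rot: [-0.438, -3.108, -0.003]
ft_force: [0.3, 0.8, -3.4]
grip_width: 0.409
```

```bash
python3 -c "
from h import *
tgt(st(-.005,0,.375),174.7)"
```

```text
t 11.1 pos [ 0.5272 -0.2089  0.377 ] yaw 163.9 q7 1.74 F [ 0.27  0.77 -3.45] w 0.409
xyz [-1.84, -3.43, 0.19] twist [0.002, -0.003, -0.188]
```

>>> {"api": "move_arm", "payload": {
  "rows": [
    {"xyz":[-0.8,-1.6,0],"twist":[0,0,-0.07],"grip":1},
    {"xyz":[-1.5,-3,0],"twist":[0,0,-0.14],"grip":1},
    {"xyz":[-1.5,-3,0],"twist":[0,0,-0.16],"grip":1},
    {"xyz":[-1.5,-3,0],"twist":[0,0,-0.16],"grip":1}
  ]
}}

```text
time: 11.5
position: [0.5333, -0.2405, 0.3772]
tool_rot: [-0.2, -3.132, -0.003]
ft_force: [0.3, 0.9, -4.0]
grip_width: 0.403
```

Run:
```python
from h import *
tgt(st(0,0,.375),174.7)
s=ctrl.get_state();tc=s['position'][:2]
for n in('top','side'):
    im,d,inf=grab(n,n+'5');P=cloud(d,inf);h,s_,v=cv2.split(cv2.cvtColor(im,cv2.COLOR_BGR2HSV))
    D=-np.array([np.cos(PS),np.sin(PS)]);T=np.array([-D[1],D[0]]);e=P[...,:2]-tc;u=e@D;t=e@T
    for nm,m in(('back',(abs(t)<.03)&(u<-.025)&(u>-.048)),('side+',(t>.028)&(t<.045)&(u<0)&(u>-.03)),('side-',(t<-.028)&(t>-.045)&(u<0)&(u>-.03))):
        p=P[m&(d>0)&(s_<60)&(P[...,2]>.262)&(P[...,2]<.34)]
        if len(p)<40: continue
        c=p.mean(0);N=np.linalg.svd(p-c)[2][2];a=np.degrees(np.arctan2(N[1],N[0]))%90
        print(n,nm,len(p),N.round(3),'yaw mod90',a.round(1),'u,t',((c[:2]-tc)@D).round(4),((c[:2]-tc)@T).round(4))
    m=(d>0)&(h>95)&(h<125)&(s_>110)&(np.hypot(e[...,0],e[...,1])<.05)&(P[...,2]>.35)
    print('blue',m.sum())
```

```text
t 11.5 pos [ 0.5333 -0.2405  0.3772] yaw 172.7 q7 1.97 F [ 0.29  0.92 -4.03] w 0.403
xyz [-0.8, -0.61, 0.22] twist [0.002, -0.003, -0.035]
blue 52
side side+ 286 [-0.17  -0.985 -0.02 ] yaw mod90 80.2 u,t -0.0155 0.032
blue 107
```

>>> {"api": "move_arm", "payload": {
  "rows": [
    {"xyz":[-0.8,-0.7,0],"twist":[0,0,-0.035],"grip":1},
    {"xyz":[-0.8,-0.7,3],"twist":[0,0,-0.035],"grip":1},
    {"xyz":[-0.8,-0.7,7],"twist":[0,0,-0.035],"grip":1},
    {"xyz":[-0.8,-0.7,11],"twist":[0,0,-0.035],"grip":1},
    {"xyz":[-0.8,-0.7,14],"twist":[0,0,-0.035],"grip":1}
  ]
}}

```text
time: 12.1
position: [0.5403, -0.2464, 0.2359]
tool_rot: [-0.14, -3.136, -0.005]
ft_force: [0.1, 0.6, -2.7]
grip_width: 0.412
```

>>> {"api": "move_arm", "payload": {
  "rows": [
    {"xyz":[0,0,2],"twist":[0,0,0],"grip":1},
    {"xyz":[0,0,4],"twist":[0,0,0],"grip":1},
    {"xyz":[0,0,5.5],"twist":[0,0,0],"grip":1},
    {"xyz":[0,0,5.5],"twist":[0,0,0],"grip":1}
  ]
}}

```text
time: 12.5
position: [0.5397, -0.2468, 0.1813]
tool_rot: [-0.141, -3.134, -0.004]
ft_force: [-0.3, 0.4, -4.2]
grip_width: 0.407
```

Run:
```python
from h import *
tgt(st(0,-.001,.1296),174.7)
im,d,inf=grab('wrist','w6');im2=grab('side','side6')[0]
u,v=proj(st(0,0,.1),load('side6')[2]).astype(int)
cv2.imwrite('pics/c6.png',np.hstack([cv2.resize(im2[v-60:v+60,u-60:u+60],(400,400),interpolation=cv2.INTER_CUBIC),cv2.resize(im[60:260,156:356],(400,400))]))
```

```text
t 12.5 pos [ 0.5397 -0.2468  0.1813] yaw 174.9 q7 2.09 F [-0.27  0.41 -4.16] w 0.407
xyz [-0.09, -0.18, 5.17] twist [0.003, -0.005, 0.003]
```

View pics/c6.png

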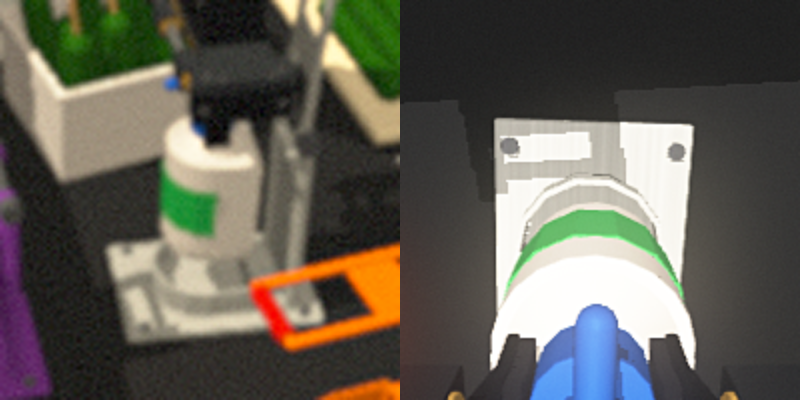

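The left crop (side view) shows the bottle upright above the cradle with its label to the front. In the right crop (wrist view) the spout at (597,330) is centred on the base edges at 497 and 692. I'll lower it slowly.

>>> {"api": "move_arm", "payload": {
  "rows": [
    {"xyz":[-0.1,-0.1,1.5],"twist":[0,0,0],"grip":1},
    {"xyz":[-0.1,-0.1,2.5],"twist":[0,0,0],"grip":1},
    {"xyz":[-0.1,-0.1,3.2],"twist":[0,0,0],"grip":1},
    {"xyz":[-0.1,-0.1,3.8],"twist":[0,0,0],"grip":1},
    {"xyz":[-0.1,-0.1,3.8],"twist":[0,0,0],"grip":1}
  ]
}}

```text
time: 13.1
position: [0.541, -0.2496, 0.1444]
tool_rot: [-0.143, -3.136, -0.002]
ft_force: [-0.1, -0.4, -4.2]
grip_width: 0.407
```

>>> {"api": "move_arm", "payload": {
  "rows": [
    {"xyz":[0,0,0.5],"twist":[0,0,0],"grip":1},
    {"xyz":[0,0,0.9],"twist":[0,0,0],"grip":1},
    {"xyz":[0,0,1.2],"twist":[0,0,0],"grip":1},
    {"xyz":[0,0,1.3],"twist":[0,0,0],"grip":1},
    {"xyz":[0,0,1.3],"twist":[0,0,0],"grip":1}
  ]
}}

```text
time: 13.6
position: [0.5416, -0.2498, 0.1324]
tool_rot: [-0.143, -3.138, -0.002]
ft_force: [-0.3, -0.3, -4.2]
grip_width: 0.408
```

```bash
python3 -c "
from h import *
tgt(st(0,-.001,.1296),174.7)"
```

```text
t 13.6 pos [ 0.5416 -0.2498  0.1324] yaw 174.8 q7 2.12 F [-0.26 -0.28 -4.23] w 0.408
xyz [0.14, 0.11, 0.28] twist [0.001, -0.001, 0.002]
```

Entering freely; down the last millimetres until the weight comes off.

>>> {"api": "move_arm", "payload": {
  "rows": [
    {"xyz":[0.1,0.1,0.15],"twist":[0,0,0],"grip":1},
    {"xyz":[0.1,0.1,0.3],"twist":[0,0,0],"grip":1},
    {"xyz":[0.1,0.1,0.35],"twist":[0,0,0],"grip":1},
    {"xyz":[0.1,0.1,0.35],"twist":[0,0,0],"grip":1}
  ]
}}

```text
time: 14.0
position: [0.5415, -0.2492, 0.1313]
tool_rot: [0.143, 3.137, 0.002]
ft_force: [-2.6, 1.9, 9.2]
grip_width: 0.406
```

>>> {"api": "move_arm", "payload": {
  "rows": [
    {"xyz":[0,0,0],"twist":[0,0,0],"grip":0.45},
    {"xyz":[0,0,0],"twist":[0,0,0],"grip":0.3},
    {"xyz":[0,0,0],"twist":[0,0,0],"grip":0.1},
    {"xyz":[0,0,0],"twist":[0,0,0],"grip":0.05},
    {"xyz":[0,0,0],"twist":[0,0,0],"grip":0.05}
  ]
}}

```text
time: 14.5
position: [0.5414, -0.2489, 0.1297]
tool_rot: [0.143, 3.137, 0.001]
ft_force: [-1.1, 0.7, -0.0]
grip_width: 0.779
```

>>> {"api": "move_arm", "payload": {
  "rows": [
    {"xyz":[0,0,0],"twist":[0,0,0],"grip":0.05},
    {"xyz":[0,0,-1],"twist":[0,0,0],"grip":0.05},
    {"xyz":[0,0,-4],"twist":[0,0,0],"grip":0.05},
    {"xyz":[0,0,-9],"twist":[0,0,0],"grip":0.05},
    {"xyz":[0,0,-14],"twist":[0,0,0],"grip":0.05}
  ]
}}

```text
time: 15.0
position: [0.5403, -0.2487, 0.2707]
tool_rot: [-0.143, -3.137, -0.002]
ft_force: [1.9, -0.9, -0.1]
grip_width: 0.944
```

Run:
```python
from h import *
tgt(st(0,0,.375),172.8)
im,d,inf=grab('wrist','w7');P=cloud(d,inf);h,s,v=cv2.split(cv2.cvtColor(im,cv2.COLOR_BGR2HSV))
im2,d2,inf2=grab('side','side7')
o=np.array(st(0)[:2]);X=np.array([np.cos(PS),np.sin(PS)]);Y=np.array([-X[1],X[0]])
for n,(i,dd,f) in(('w',(im,d,inf)),('s',(im2,d2,inf2))):
    P=cloud(dd,f);h,s,v=cv2.split(cv2.cvtColor(i,cv2.COLOR_BGR2HSV))
    m=(dd>0)&(h>95)&(h<125)&(s>110)&(np.hypot(P[...,0]-o[0],P[...,1]-o[1])<.06)&(P[...,2]>.1)&(P[...,2]<.2)
    p=P[m];x=(p[:,:2]-o)@X;y=(p[:,:2]-o)@Y
    print(n,len(p),'x',x.min().round(4),x.max().round(4),'y',y.min().round(4),y.max().round(4),'ztop',np.percentile(p[:,2],98).round(4))
    if (x<-.02).sum()>5: print('spout y',y[x<-.02].min().round(4),y[x<-.02].max().round(4),'z',np.percentile(p[x<-.02,2],95).round(4))
u,v=proj(st(0,0,.1),inf2).astype(int)
cv2.imwrite('pics/c7.png',np.hstack([cv2.resize(im2[v-60:v+60,u-60:u+60],(400,400),interpolation=cv2.INTER_CUBIC),cv2.resize(im[60:260,156:356],(400,400))]))
```

```text
t 15.0 pos [ 0.5403 -0.2487  0.2707] yaw 174.8 q7 2.05 F [ 1.87 -0.93 -0.06] w 0.944
xyz [0.01, 0.12, -10.43] twist [0.001, -0.002, 0.035]
w 1293 x -0.0393 0.014 y -0.0136 0.0196 ztop 0.175
spout y -0.0001 0.0099 z 0.1713
s 246 x -0.0379 0.0172 y -0.0152 0.0168 ztop 0.1788
spout y 0.0001 0.0066 z 0.1742
```

View pics/c7.png

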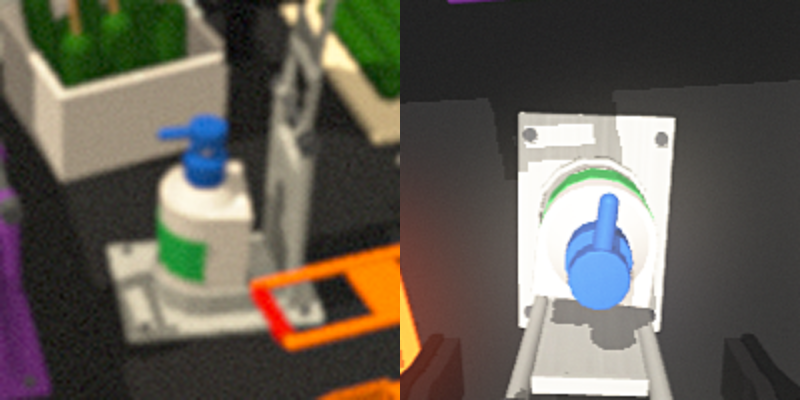

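The bottle is seated upright. The head top is at 0.175 (0.174 expected), the spout is at -39 mm to the front, and the lever is upright at the back, shown at (590,370) in the right crop. Next I'll go up, close the fingers and move behind the lever.

>>> {"api": "move_arm", "payload": {
  "rows": [
    {"xyz":[0,0.1,-5],"twist":[0,0,0.02],"grip":1},
    {"xyz":[0,0.1,-10.5],"twist":[0,0,0.03],"grip":1},
    {"xyz":[0,0.1,-11.5],"twist":[0,0,0.03],"grip":1},
    {"xyz":[-3,0.1,-11.5],"twist":[0,0,0.03],"grip":1},
    {"xyz":[-7,0.1,-11.5],"twist":[0,0,0.03],"grip":1}
  ]
}}

```text
time: 15.6
position: [0.6109, -0.2549, 0.3869]
tool_rot: [0.19, 3.132, 0.003]
ft_force: [0.7, 0.2, 1.6]
grip_width: 0.584
```

```bash
python3 -c "
from h import *
tgt(st(.115,0,.385),172.8)"
```

```text
t 15.6 pos [ 0.6109 -0.2549  0.3869] yaw 173.1 q7 2.04 F [0.67 0.19 1.64] w 0.584
xyz [-4.41, -0.18, 0.21] twist [0.002, 0.004, 0.005]
```

>>> {"api": "move_arm", "payload": {
  "rows": [
    {"xyz":[-3,-0.1,0],"twist":[0,0,0],"grip":1},
    {"xyz":[-4.4,-0.1,0],"twist":[0,0,0],"grip":1},
    {"xyz":[-4.4,-0.1,0],"twist":[0,0,0],"grip":1},
    {"xyz":[-4.4,-0.1,0],"twist":[0,0,0],"grip":1},
    {"xyz":[-4.4,-0.1,0],"twist":[0,0,0],"grip":1}
  ]
}}

```text
time: 16.1
position: [0.6532, -0.2611, 0.3847]
tool_rot: [-0.191, -3.136, -0.002]
ft_force: [0.4, 0.4, 0.4]
grip_width: 0.124
```

```bash
python3 -c "
from h import *
tgt(st(.115,0,.329),172.8);tgt(st(.091,0,.329),172.8);tgt(st(.03,0,.316),172.8);tgt(st(-.01,0,.301),172.8)"
```

```text
t 16.1 pos [ 0.6532 -0.2611  0.3847] yaw 173.0 q7 2.04 F [0.42 0.39 0.44] w 0.124
xyz [-0.14, -0.08, 5.57] twist [0.001, -0.0, 0.004]
t 16.1 pos [ 0.6532 -0.2611  0.3847] yaw 173.0 q7 2.04 F [0.42 0.39 0.44] w 0.124
xyz [2.26, -0.07, 5.57] twist [0.001, -0.0, 0.004]
t 16.1 pos [ 0.6532 -0.2611  0.3847] yaw 173.0 q7 2.04 F [0.42 0.39 0.44] w 0.124
xyz [8.36, -0.05, 6.87] twist [0.001, -0.0, 0.004]
t 16.1 pos [ 0.6532 -0.2611  0.3847] yaw 173.0 q7 2.04 F [0.42 0.39 0.44] w 0.124
xyz [12.36, -0.04, 8.37] twist [0.001, -0.0, 0.004]
```

>>> {"api": "move_arm", "payload": {
  "rows": [
    {"xyz":[-0.1,0,1],"twist":[0,0,0],"grip":1},
    {"xyz":[-0.1,0,3.5],"twist":[0,0,0],"grip":1},
    {"xyz":[-0.1,0,5.6],"twist":[0,0,0],"grip":1},
    {"xyz":[-0.1,0,5.6],"twist":[0,0,0],"grip":1},
    {"xyz":[0.8,0,5.6],"twist":[0,0,0],"grip":1}
  ]
}}

```text
time: 16.6
position: [0.6463, -0.2589, 0.3276]
tool_rot: [-0.188, -3.135, -0.002]
ft_force: [0.2, -0.5, 0.0]
grip_width: 0.009
```

>>> {"api": "move_arm", "payload": {
  "rows": [
    {"xyz":[1.4,0,0],"twist":[0,0,0],"grip":1},
    {"xyz":[3,0,0.2],"twist":[0,0,0],"grip":1},
    {"xyz":[4.6,0,0.6],"twist":[0,0,0],"grip":1},
    {"xyz":[6.2,0,1],"twist":[0,0,0],"grip":1},
    {"xyz":[7.6,0,1.3],"twist":[0,0,0],"grip":1}
  ]
}}

```text
time: 17.1
position: [0.57, -0.2511, 0.3166]
tool_rot: [0.19, 3.133, 0.002]
ft_force: [1.4, -0.4, -1.0]
grip_width: 0.007
```

Run:
```python
from h import *
tgt(st(-.01,0,.301),172.8);tgt(st(-.045,0,.2805),172.8);tgt(st(-.073,0,.242),172.8)
for n in('side','top'):
    im,d,inf=grab(n,n+'8');P=cloud(d,inf);h,s,v=cv2.split(cv2.cvtColor(im,cv2.COLOR_BGR2HSV))
    o=np.array(st(0)[:2]);X=np.array([np.cos(PS),np.sin(PS)])
    p=P[(d>0)&((h<8)|(h>172))&(s>150)&(abs(P[...,1]+.25)<.05)&(P[...,2]>.17)&(P[...,2]<.36)&(P[...,0]<.7)]
    if len(p):print(n,len(p),np.median(p,0).round(4),'x',np.median((p[:,:2]-o)@X).round(4))
```

```text
t 17.1 pos [ 0.57   -0.2511  0.3166] yaw 173.0 q7 2.04 F [ 1.37 -0.39 -0.96] w 0.007
xyz [3.99, -0.01, 1.55] twist [0.001, 0.003, 0.004]
t 17.1 pos [ 0.57   -0.2511  0.3166] yaw 173.0 q7 2.04 F [ 1.37 -0.39 -0.96] w 0.007
xyz [7.49, 0.0, 3.59] twist [0.001, 0.003, 0.004]
t 17.1 pos [ 0.57   -0.2511  0.3166] yaw 173.0 q7 2.04 F [ 1.37 -0.39 -0.96] w 0.007
xyz [10.3, 0.01, 7.43] twist [0.001, 0.003, 0.004]
side 141 [ 0.5438 -0.2625  0.3186] x 0.0057
top 116 [ 0.2142 -0.2686  0.1828] x -0.3208
```

>>> {"api": "move_arm", "payload": {
  "rows": [
    {"xyz":[1.4,0,0.4],"twist":[0,0,0],"grip":1},
    {"xyz":[2.8,0,0.9],"twist":[0,0,0],"grip":1},
    {"xyz":[4,0,1.5],"twist":[0,0,0],"grip":1},
    {"xyz":[5.2,0,2.1],"twist":[0,0,0],"grip":1},
    {"xyz":[6.4,0,2.8],"twist":[0,0,0],"grip":1}
  ]
}}

```text
time: 17.7
position: [0.5089, -0.243, 0.288]
tool_rot: [0.189, 3.131, 0.0]
ft_force: [4.6, -0.7, -3.0]
grip_width: -0.0
```

>>> {"api": "move_arm", "payload": {
  "rows": [
    {"xyz":[1.1,0,0.8],"twist":[0,0,0],"grip":1},
    {"xyz":[1.7,0,1.6],"twist":[0,0,0],"grip":1},
    {"xyz":[2.4,0,2.5],"twist":[0,0,0],"grip":1},
    {"xyz":[3.1,0,3.4],"twist":[0,0,0],"grip":1},
    {"xyz":[3.7,0,4.4],"twist":[0,0,0],"grip":1}
  ]
}}

```text
time: 18.2
position: [0.4701, -0.2384, 0.2426]
tool_rot: [-0.19, -3.136, -0.001]
ft_force: [-0.5, -0.3, 1.0]
grip_width: 0.006
```

Run:
```python
from h import *
tgt(st(-.081,0,.22),172.8)
im,d,inf=grab('side','side9');P=cloud(d,inf);h,s,v=cv2.split(cv2.cvtColor(im,cv2.COLOR_BGR2HSV))
o=np.array(st(0)[:2]);X=np.array([np.cos(PS),np.sin(PS)])
p=P[(d>0)&((h<8)|(h>172))&(s>150)&(abs(P[...,1]+.25)<.05)&(P[...,2]>.17)&(P[...,2]<.36)&(abs(P[...,0]-.5)<.1)]
if len(p):print(len(p),np.median(p,0).round(4),'x',np.median((p[:,:2]-o)@X).round(4))
u,v=proj(st(0,0,.18),inf).astype(int)
cv2.imwrite('pics/c9.png',cv2.resize(im[v-70:v+70,u-80:u+60],(500,500),interpolation=cv2.INTER_CUBIC))
```

```text
t 18.2 pos [ 0.4701 -0.2384  0.2426] yaw 173.1 q7 1.93 F [-0.52 -0.32  0.97] w 0.006
xyz [1.01, -0.03, 2.26] twist [0.001, -0.0, 0.005]
42 [ 0.4602 -0.2456  0.2329] x -0.0804
```

View pics/c9.png

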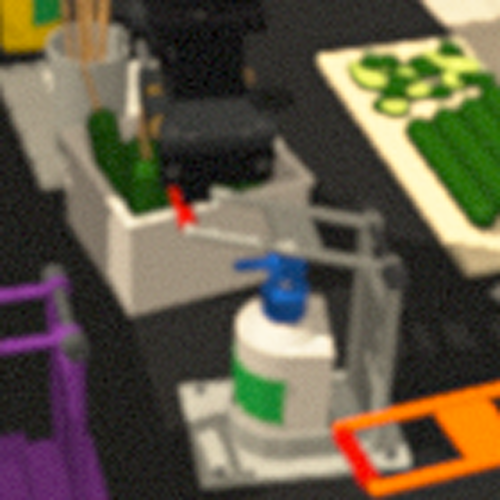

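The side crop shows the fingers on the red grip at (180,208). The lever is about 0.3 rad above level, over the seated bottle. I'll carry on down to the pump and then press.

>>> {"api": "move_arm", "payload": {
  "rows": [
    {"xyz":[0.6,0,1.2],"twist":[0,0,0],"grip":1},
    {"xyz":[0.9,0,2.4],"twist":[0,0,0],"grip":1},
    {"xyz":[1.1,0,3.5],"twist":[0,0,0],"grip":1},
    {"xyz":[1.2,0,4.2],"twist":[0,0,0],"grip":1},
    {"xyz":[1.2,0,4.5],"twist":[0,0,0],"grip":1}
  ]
}}

```text
time: 18.75
position: [0.458, -0.2366, 0.1971]
tool_rot: [-0.19, -3.134, -0.002]
ft_force: [-0.8, 0.3, 0.3]
grip_width: 0.003
```

>>> {"api": "move_arm", "payload": {
  "rows": [
    {"xyz":[0,0,0.7],"twist":[0,0,0],"grip":1},
    {"xyz":[0,0,1.4],"twist":[0,0,0],"grip":1},
    {"xyz":[0,0,2.1],"twist":[0,0,0],"grip":1},
    {"xyz":[0,0,2.8],"twist":[0,0,0],"grip":1},
    {"xyz":[0,0,2.8],"twist":[0,0,0],"grip":1}
  ]
}}

```text
time: 19.25
position: [0.4594, -0.237, 0.1714]
tool_rot: [0.19, 3.135, 0.002]
ft_force: [-3.4, 2.0, 10.2]
grip_width: 0.002
```

```bash
python3 -c "
from h import *
tgt(st(-.083,0,.168),172.8)"
```

```text
t 19.25 pos [ 0.4594 -0.237   0.1714] yaw 173.1 q7 1.97 F [-3.44  2.01 10.16] w 0.002
xyz [0.13, -0.04, 0.34] twist [0.001, 0.0, 0.005]
```

>>> {"api": "move_arm", "payload": {
  "rows": [
    {"xyz":[0,0,0.2],"twist":[0,0,0],"grip":1},
    {"xyz":[0,0,0.35],"twist":[0,0,0],"grip":1},
    {"xyz":[0,0,0.35],"twist":[0,0,0],"grip":1},
    {"xyz":[0,0,0.35],"twist":[0,0,0],"grip":1},
    {"xyz":[0,0,0.35],"twist":[0,0,0],"grip":1}
  ]
}}

```text
time: 19.75
position: [0.4596, -0.2371, 0.1706]
tool_rot: [0.19, 3.135, 0.005]
ft_force: [-10.5, 5.5, 31.6]
grip_width: 0.007
```

Run:
```python
from h import *
tgt(st(-.083,0,.168),172.8)
im,d,inf=grab('side','side10');P=cloud(d,inf);h,s,v=cv2.split(cv2.cvtColor(im,cv2.COLOR_BGR2HSV))
o=np.array(st(0)[:2]);X=np.array([np.cos(PS),np.sin(PS)]);e=(P[...,:2]-o);x=e@X;y=e@np.array([-X[1],X[0]])
p=P[(d>0)&((h<8)|(h>172))&(s>150)&(abs(y)<.05)&(P[...,2]>.12)&(P[...,2]<.3)&(abs(x+.08)<.03)];print('red',len(p),np.median(p,0).round(4))
m=(d>0)&(h>95)&(h<125)&(s>110)&(abs(y)<.03)&(abs(x)<.05)&(P[...,2]>.1)
print('spout z',np.percentile(P[m&(x<-.022)][:,2],[50,95]).round(4))
```

```text
t 19.75 pos [ 0.4596 -0.2371  0.1706] yaw 173.1 q7 1.98 F [-10.49   5.46  31.61] w 0.007
xyz [0.15, -0.03, 0.26] twist [0.003, 0.001, 0.005]
red 27 [ 0.4549 -0.2496  0.162 ]
spout z [0.1577 0.1617]
```

The first stroke is at its stop: 31 N with no further travel, and the spout is about 12 mm down. Now I'll release it fully.

>>> {"api": "move_arm", "payload": {
  "rows": [
    {"xyz":[0,0,-1],"twist":[0,0,0],"grip":1},
    {"xyz":[0,0,-2],"twist":[0,0,0],"grip":1},
    {"xyz":[0,0,-3],"twist":[0,0,0],"grip":1},
    {"xyz":[0,0,-4],"twist":[0,0,0],"grip":1},
    {"xyz":[0,0,-4.5],"twist":[0,0,0],"grip":1}
  ]
}}

```text
time: 20.3
position: [0.4592, -0.237, 0.2124]
tool_rot: [0.189, 3.135, 0.001]
ft_force: [-0.5, -0.4, 1.0]
grip_width: 0.005
```

>>> {"api": "move_arm", "payload": {
  "rows": [
    {"xyz":[0,0,0],"twist":[0,0,0],"grip":1},
    {"xyz":[0,0,0],"twist":[0,0,0],"grip":1},
    {"xyz":[0,0,0],"twist":[0,0,0],"grip":1}
  ]
}}

```text
time: 20.6
position: [0.4583, -0.2366, 0.211]
tool_rot: [-0.19, -3.134, -0.002]
ft_force: [-0.2, 0.2, 0.0]
grip_width: 0.007
```

Run:
```python
from h import *
tgt(st(-.083,0,.168),172.8)
im,d,inf=grab('side','side11');P=cloud(d,inf);h,s,v=cv2.split(cv2.cvtColor(im,cv2.COLOR_BGR2HSV))
o=np.array(st(0)[:2]);X=np.array([np.cos(PS),np.sin(PS)]);e=(P[...,:2]-o);x=e@X;y=e@np.array([-X[1],X[0]])
p=P[(d>0)&((h<8)|(h>172))&(s>150)&(abs(y)<.05)&(P[...,2]>.12)&(P[...,2]<.3)&(abs(x+.08)<.03)];print('red',len(p),np.median(p,0).round(4))
m=(d>0)&(h>95)&(h<125)&(s>110)&(abs(y)<.03)&(abs(x)<.05)&(P[...,2]>.1)
print('spout z',np.percentile(P[m&(x<-.022)][:,2],[50,95]).round(4))
```

```text
t 20.6 pos [ 0.4583 -0.2366  0.211 ] yaw 173.1 q7 1.93 F [-0.23  0.22  0.04] w 0.007
xyz [0.01, -0.07, 4.3] twist [0.001, -0.001, 0.005]
red 50 [ 0.4538 -0.2417  0.1865]
spout z [0.17   0.1741]
```

The lever and pump have sprung back, with the grip at 0.186 and the spout back at 0.174. Second stroke.

>>> {"api": "move_arm", "payload": {
  "rows": [
    {"xyz":[0,0,1],"twist":[0,0,0],"grip":1},
    {"xyz":[0,0,1.8],"twist":[0,0,0],"grip":1},
    {"xyz":[0,0,2.6],"twist":[0,0,0],"grip":1},
    {"xyz":[0,0,3.4],"twist":[0,0,0],"grip":1},
    {"xyz":[0,0,4.2],"twist":[0,0,0],"grip":1}
  ]
}}

```text
time: 21.15
position: [0.4596, -0.2369, 0.1702]
tool_rot: [0.189, 3.135, 0.002]
ft_force: [-8.6, 4.6, 48.9]
grip_width: 0.006
```

>>> {"api": "move_arm", "payload": {
  "rows": [
    {"xyz":[0,0,0.25],"twist":[0,0,0],"grip":1},
    {"xyz":[0,0,0.4],"twist":[0,0,0],"grip":1},
    {"xyz":[0,0,0.4],"twist":[0,0,0],"grip":1},
    {"xyz":[0,0,0.4],"twist":[0,0,0],"grip":1},
    {"xyz":[0,0,0.4],"twist":[0,0,0],"grip":1}
  ]
}}

```text
time: 21.65
position: [0.4598, -0.237, 0.1703]
tool_rot: [0.19, 3.135, 0.006]
ft_force: [-11.2, 6.5, 40.9]
grip_width: -0.001
```

```bash
cat > chk.py <<'E'
from h import *
import sys
tgt(st(-.083,0,.168),172.8)
im,d,inf=grab('side',sys.argv[1]);P=cloud(d,inf);h,s,v=cv2.split(cv2.cvtColor(im,cv2.COLOR_BGR2HSV))
o=np.array(st(0)[:2]);X=np.array([np.cos(PS),np.sin(PS)]);e=(P[...,:2]-o);x=e@X;y=e@np.array([-X[1],X[0]])
p=P[(d>0)&((h<8)|(h>172))&(s>150)&(abs(y)<.05)&(P[...,2]>.12)&(P[...,2]<.3)&(abs(x+.08)<.03)];print('red',len(p),np.median(p,0).round(4))
m=(d>0)&(h>95)&(h<125)&(s>110)&(abs(y)<.03)&(abs(x)<.05)&(P[...,2]>.1)
print('spout z',np.percentile(P[m&(x<-.022)][:,2],[50,95]).round(4))
u,v=proj(st(0,0,.14),inf).astype(int)
cv2.imwrite('pics/'+sys.argv[1]+'c.png',cv2.resize(im[v-70:v+70,u-80:u+60],(500,500),interpolation=cv2.INTER_CUBIC))
E
python3 chk.py side12
```

```text
t 21.65 pos [ 0.4598 -0.237   0.1703] yaw 173.1 q7 1.98 F [-11.23   6.54  40.93] w -0.001
xyz [0.17, -0.04, 0.23] twist [0.004, 0.001, 0.005]
red 29 [ 0.4553 -0.249   0.1621]
spout z [0.158  0.1605]
```

Second stroke is at the stop. I'll release it and retreat well clear.

>>> {"api": "move_arm", "payload": {
  "rows": [
    {"xyz":[0,0,-1],"twist":[0,0,0],"grip":1},
    {"xyz":[0,0,-2],"twist":[0,0,0],"grip":1},
    {"xyz":[0,0,-3],"twist":[0,0,0],"grip":1},
    {"xyz":[0,0,-4.5],"twist":[0,0,0],"grip":1},
    {"xyz":[0,0,-9],"twist":[0,0,0],"grip":1}
  ]
}}

```text
time: 22.2
position: [0.4561, -0.2355, 0.2531]
tool_rot: [-0.189, -3.127, -0.002]
ft_force: [1.2, 0.5, 0.1]
grip_width: 0.007
```

>>> {"api": "move_arm", "payload": {
  "rows": [
    {"xyz":[0,0,-4],"twist":[0,0,0],"grip":1},
    {"xyz":[0,0,-6],"twist":[0,0,0],"grip":1},
    {"xyz":[0,0,-6],"twist":[0,0,0],"grip":1},
    {"xyz":[0,0,-6],"twist":[0,0,0],"grip":1}
  ]
}}

```text
time: 22.6
position: [0.4584, -0.2368, 0.3152]
tool_rot: [-0.19, -3.135, -0.002]
ft_force: [0.5, 0.2, 0.5]
grip_width: 0.011
```

```bash
python3 chk.py side13
python3 - <<'E'
from h import *
im,d,inf=grab('top','top13');P=cloud(d,inf)
for n,b,z in(('pot',(172,175,215,215),(.1,.13)),('jar',(160,138,195,172),(.1,.13)),('pan',(218,140,296,220),(.085,.11))):
    q=P[b[1]:b[3],b[0]:b[2]].reshape(-1,3);q=q[(q[:,2]>z[0])&(q[:,2]<z[1])][:,:2].astype(np.float32);print(n,cv2.minAreaRect(q) if n=='pan' else cv2.minEnclosingCircle(q))
E
```

```text
t 22.6 pos [ 0.4584 -0.2368  0.3152] yaw 173.1 q7 1.86 F [0.51 0.24 0.51] w 0.011
xyz [0.02, -0.06, 14.72] twist [0.001, -0.001, 0.005]
red 49 [ 0.4546 -0.2379  0.1871]
spout z [0.1712 0.1732]
pot ((0.4888841211795807, 0.19655628502368927), 0.042300473898649216)
jar ((0.6082063317298889, 0.23918785154819489), 0.027671238407492638)
pan ((0.5350990295410156, 0.011946797370910645), (0.17863628268241882, 0.1639144867658615), 9.00317668914795)
```

View pics/side13c.png

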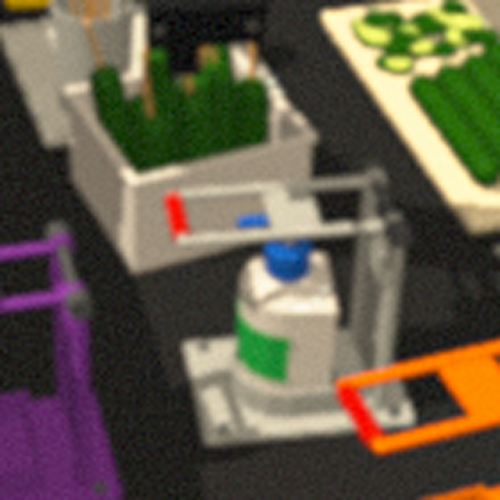

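The side crop shows the lever level on the raised pump: red grip at (177,215), spout at (252,222). The bottle is seated upright and the bystanders are unmoved, so I'm handing in.

```bash
python3 -c "
from bench import ctrl
print(ctrl.close_job())"
```

```text
the job is handed in; nothing more can be done
None
```

The soap bottle is in the stand, the pump has had its two full strokes, and I handed the job in at about 22.7 s of the 72 s allowed. No verdict is reported, so the results below come from my own measurements.

- **Lever up:** I pushed the lever back from about 1.23 to 1.64 rad before bringing the bottle in.
- **Placing:** I gripped the white bottle by its collar, turned it, lowered it into the cradle and let go. The top of the pump head measured 0.175 m against 0.174 m expected. The spout pointed to the front, about 39 mm ahead of the cradle's axis.
- **Strokes:** I folded the lever down and pressed it twice. Each time it stopped moving while the wrist force rose (32 N and 41 N) and the spout dropped about 12 mm. It sprang fully back both times.
- **Final checks:** The lever is level on the raised pump, and the arm is clear. The pot, jar and pan are within 1 mm of where they started.

Three measurements did not quite agree:
- **Spout offset:** After placing, the spout appeared 3 to 5 mm to one side, which fits the cradle's play.
- **Side-view height:** The side camera put the pump head about 4 mm higher than the wrist camera.
- **Bottle offset before lowering:** The side camera also showed the held bottle about 3 mm to one side. It entered the cradle freely all the same.

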